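Blow off a rimless frame fresh from the cleaner

ROBOT

A 7-joint arm with a two-finger parallel gripper is mounted at the origin on the work surface. World frame = base frame: x ahead of the robot, y to its left, z up, the work surface at z = 0. Lengths are in m, angles in rad, forces in N, time in s.
With the tool pointing down it reaches from about 0.35 to 0.775 m from the base axis. Payload 3.1 kg.
Tool frame: the origin (TCP) lies between the finger pads; the fingertips stand bot.finger_overhang ahead of it and the grasp point (between the pads) lies 6 mm ahead of it (bot.finger_overhang is the distance from the TCP to the fingertips, in m); z points along the fingers, y is the line along which they close (so a half turn about z gives the same grasp; the last joint's range is limited). The gripper opens to 85 mm and grips with 20 to 120 N. Pads are 22 mm wide; open, the fingers measure 114 mm over their backs; the gripper's body (76 mm by 85 mm) begins 54 mm behind the grasp point. The pads swing forward as they close: fully open they stand 13 mm farther back than shut.
Start: joints at [-1.157, 0.311, 0.014, 1.512, -0.004, 1.319, -0.027], TCP at [0.242, 0.494, 0.256] pointing down, gripper open.
Joint ranges: [-2.7, 2.7], [-0.3, 1.91], [-1.27, 1.3], [0.12, 2.57], [-1.44, 4.58], [0.2, 2.03], [-3.05, 3.05]. Speed limits (rad/s): [2.79, 2.79, 3.14, 3.14, 3.14, 3.14, 3.14].

INTERFACE

Orientations are given as a unit quaternion [x, y, z, w].
In Python, from rig import read_state, imaging, bot gives the robot as it stands.
- The arm moves only by the tool arm_command, never from a script. Its argument "deltas" is a list of rows, each an object with "jaw": the closure, from 0 (fully open) to 1 (shut); "translation": the shift along the tool's x, y, z in units of 60 mm (1.0 is 60 mm), a list of three; "delta_rot": the turn, a rotation vector about the tool's x, y, z in units of 6 degrees (1.0 is 6 degrees), a list of three. In form: [{"jaw": jaw, "translation": [tx, ty, tz], "delta_rot": [rx, ry, rz]}, ...]. A call has exactly 10 rows; each row shifts and turns the commanded pose from where the row before left it, along the tool's axes as they then stand; what a row does not reach is not made up. A row lasts 1/8 s, in which the tool goes at most 62.5 mm and 10.7 degrees, less where a joint would pass 70% of its speed; a pose out of reach is approached as far as the arm can. A call is refused whole if a number of a shift passes 1 or a number of a turn 1, either way. A call with a gripper value outside its range is refused whole. The fingers move at their own pace and stop on an object; the grip force is fixed at half the most. Time passes only in rows, so rows that do not move let the fingers close, or fill a call up. It gives the time, the measured TCP pose, the force, the opening and the grip force at its end, in the units of the state.
- read_state(): the state, without advancing time (a new reading comes with each control period).
- imaging.capture(name): name is "scene" or "top" or "wrist"; returns the picture (420x560x3 uint8, red, green, blue); there is no depth.
- imaging.camera_params(name): a dict with "fx", "fy", "cx", "cy" (pixels), "world_to_cam" (4x4, takes a point from world to camera coordinates); the wrist camera has in their place "T_tool_cam" (4x4, takes a point from camera to tool coordinates, whose origin is the TCP and whose axes are the flange's). Camera axes: x right, y down, z forward; pixel columns grow to the right and rows downward; lengths in m; the calibration is good to about 2 mm. A picture is of the moment at which its call begins: read the wrist's pose just before it. camera_params takes no time and is no camera call.
- bot.job_done(): hands the job in; it is judged then, once.
The state is a dict: "clock": time; "qpos": joint angles; "qd": joint speeds; "effort": joint torques, N m; "tool_pos": TCP position; "eef_rot": TCP orientation; "contact_force": force on the tool from outside, world axes, zero at the start; "wrist_torque": the same for the moment, N m; "finger_gap": finger opening in m; "grip_force": force on a finger pad.
Only numpy, scipy, OpenCV 4.12 (cv2) and the standard library are available. Lean on these libraries where they do the work, as an engineer would, in place of code of your own. Each camera call takes 0.05 s, during which the arm holds its last target. There are 200 camera calls.

TASK

Lift the silver rimless frame out of the cleaner's basket and set it down gently, without dropping it, standing upright in the middle of the cork block with its length along the block's. Only when it stands there on its own, blow it off: push the air canister's red nozzle cap fully down, hold it down for at least half a second, and let it spring back up, with the frame still standing in place. Leave everything else where it is.

Things in the scene. Friction and masses are not known exactly. Their poses are not given: they have to be found in the camera images.
- frame: folded silver rimless frame, two round amber lenses, standing upright: 128 mm long (y), 28 mm deep (x), 42 mm high (z up), about 35 g. Origin: centre of its underside. Lenses and bridge at -x, folded temples at +x. At mid-length pinch it along x, 28 mm wide, from bridge front to temple back: silver bars 6 mm high, centred 30 mm above the underside
- basket: fixed open steel basket, 130 (x) by 260 mm (y), 33 mm high, floor 4 mm thick, 122 mm wide inside along x. A 26 mm high partition at y = +60 mm cuts off a side bay; the frame stands in the large bay (y -126 to +58 mm), roughly along y. Low black handles at both y ends, 37 mm high, reach 153 mm from the centre. Origin: centre of its underside, z up
- station: fixed blow-off station: base plate 100 x 300 mm with a cork block (80 mm along x, 170 mm along y, top 31 mm above the bench) and, beyond the block's +y end, a clamped upright white and blue air canister, 60 mm across, its axis 145 mm along +y from the block's centre. Origin: underside, below the block's centre, z up
- pad_center (a point): centre of the cork block's top face, z up, axes as the station's (y along the block's length). The frame belongs here, standing, its length along the block's length
- cap_top (a point): centre of the flat top of the canister's red round nozzle cap, 32 mm across, 168 mm above the bench when up; moves with the cap. A thin black nozzle tube runs from the cap's side towards the cork block; its end is 60 mm from the cap's axis, about 113 mm above the bench
- cap (a joint): travel of the sprung nozzle cap: 0 = up, 0.008 m = fully down (vertical travel of 8 mm); the spring pushes back with about 3 N at the top and 9 N at the bottom and returns it when let go
- strainer: small green plastic screw strainer cup, 38 mm across, 24 mm high, in the basket's narrow side bay; a bystander; origin at its underside
- caddy: round brass screw caddy, 64 mm across, 26 mm high with its centre knob, a bystander; origin at its underside
- plier: chrome nose pad plier lying flat, 120 mm long, 11 mm high, a bystander; origin under its pivot
- driver: small yellow-handled screwdriver lying flat, 140 mm long, a bystander; origin on its underside
- case: dark blue spectacle case, 65 x 160 x 45 mm high, a bystander; origin at its underside
- jar: small amber jar with white lid, 52 mm across, 60 mm high, a bystander; origin at its underside
Mind the look-alikes: they are no part of the job. Several things have the shape of the frame; the one meant has the colours described above.

How it is judged:
By the outcome, as a careful person would: the job done as asked, in the order asked, and still so for the second after the job is handed in, with the robot touching nothing.
It also fails if it takes over 51 s, if anything falls off the work surface, if the arm or the gripper's body presses on something with over 40 N, if the wrist force passes 120 N, or if a joint passes its speed limit or range.

## Working session

There is one attempt and no reset: what is moved stays moved. The work goes in short steps, Python scripts to look and compute and a tool call to move; the robot and the scene stay as the last step left them, time stands still between calls to the robot, and variables do not carry over. Pictures are saved under pics/ and viewed, at most 10 in all, crops included, and the job is handed in when it is done.

Besides the shell and the picture viewer there is one more tool, called as a command line: name --argument value ..., lists and objects as JSON in quotes. arm_command: Moves the arm, as the interface text tells. Its arguments: {"type":"object","properties":{"deltas":{"type":"array"}},"required":["deltas"]}

```bash
mkdir -p pics; python3 - <<'E'
from rig import read_state, imaging, bot
import cv2
s=read_state()
print(s['clock'],s['tool_pos'],s['eef_rot'],s['finger_gap'],bot.finger_overhang)
for n in ('top','scene'):
    cv2.imwrite(f'pics/{n}0.png',cv2.resize(imaging.capture(n)[:,:,::-1],(800,600),interpolation=cv2.INTER_CUBIC))
    p=imaging.camera_params(n);print({k:(v if not hasattr(v,'round') else v) for k,v in p.items()})
print(imaging.camera_params('wrist'))
E
```

```text
0.0 [0.24176185 0.49323945 0.25520418] [ 2.25864311e-01  9.74158030e-01 -1.17957528e-03 -2.34625277e-04] 0.0856748267284225 0.025
{'fx': 456.402424669359, 'fy': 456.402424669359, 'cx': 282.2339428052539, 'cy': 210.15185019200277, 'world_to_cam': array([[ 0.02666956, -0.99961201, -0.00803514, -0.00216957],
       [-0.98083581, -0.02461502, -0.19327495,  0.5789007 ],
       [ 0.19300218,  0.01303572, -0.98111173,  1.13518165],
       [ 0.        ,  0.        ,  0.        ,  1.        ]])}
{'fx': 476.2502898733996, 'fy': 476.2502898733996, 'cx': 276.5593429631731, 'cy': 206.34412545597158, 'world_to_cam': array([[ 0.60484505,  0.79633166,  0.0042841 , -0.34587629],
       [ 0.63999091, -0.48288268, -0.59769219, -0.27785117],
       [-0.47389249,  0.36425295, -0.80171422,  1.57682484],
       [ 0.        ,  0.        ,  0.        ,  1.        ]])}
{'fx': 325.085549671557, 'fy': 325.085549671557, 'cx': 283.0202903537744, 'cy': 207.35450427434034, 'T_tool_cam': array([[-9.51960370e-04, -9.51726555e-01, -3.06945693e-01,
         7.98785637e-02],
       [ 9.99998873e-01, -5.49601191e-04, -1.39728056e-03,
         1.11330854e-03],
       [ 1.16113129e-03, -3.06946678e-01,  9.51726005e-01,
        -1.17762582e-01],
       [ 0.00000000e+00,  0.00000000e+00,  0.00000000e+00,
         1.00000000e+00]])}
```

View pics/top0.png

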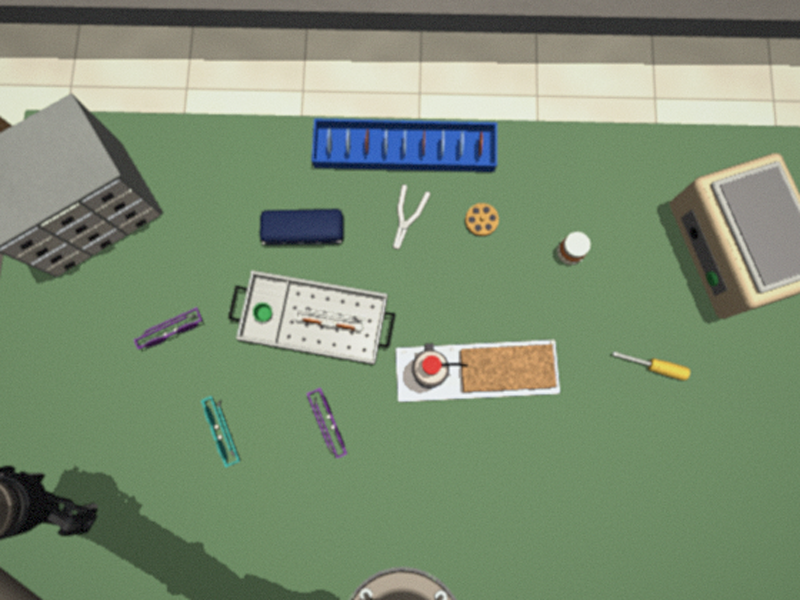

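View pics/scene0.png

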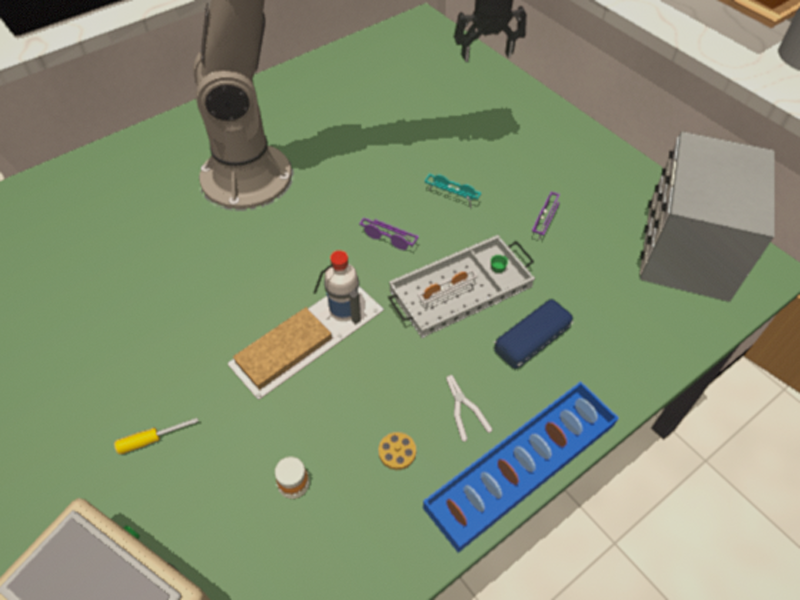

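The top view shows the basket centred near (314,318) with the side bay and strainer to the left. The silver/amber frame is at about (330,323). The cork block is at about (508,367) and the red cap at (431,365). The purple and teal frames outside the basket are look-alikes.

```bash
cat > h.py <<'E'
import numpy as np
from scipy.spatial.transform import Rotation as R
from rig import read_state, imaging, bot
def cam(n,s=None):
    p=imaging.camera_params(n); K=np.array([[p['fx'],0,p['cx']],[0,p['fy'],p['cy']],[0,0,1]])
    if n=='wrist':
        T=np.eye(4);T[:3,:3]=R.from_quat(s['eef_rot']).as_matrix();T[:3,3]=s['tool_pos'];Tc=T@p['T_tool_cam']
    else: Tc=np.linalg.inv(p['world_to_cam'])
    return K,Tc
def back(n,uv,z,sc=1.,s=None):
    K,Tc=cam(n,s); uv=np.atleast_2d(uv)/sc
    d=(np.linalg.inv(K)@np.c_[uv,np.ones(len(uv))].T).T@Tc[:3,:3].T
    o=Tc[:3,3]; return o+d*((z-o[2])/d[:,2])[:,None]
def move(goal,yaw):
    """tool shift (60mm units) and rot (6deg units) to a down pose, tool y at world angle yaw (deg)"""
    s=read_state();M=R.from_quat(s['eef_rot'])
    y=np.array([np.cos(np.radians(yaw)),np.sin(np.radians(yaw)),0]);z=np.array([0,0,-1.])
    G=R.from_matrix(np.c_[np.cross(y,z),y,z])
    print('clock',s['clock'],'pos',s['tool_pos'].round(4),'shift(units)',(M.inv().apply(np.array(goal)-s['tool_pos'])/.06).round(3),
     'rot(units)',((M.inv()*G).as_rotvec(degrees=True)/6).round(3),'F',np.round(s['contact_force'],1),'gap',s['finger_gap'])
E
python3 - <<'E'
from h import *
sc=800/560
for nm,uv,z in [('basket',[(252,272),(387,293),(376,362),(237,341)],.033),('cork',[(460,348),(555,342),(557,389),(462,393)],.031),('lens',[(312,321),(345,327)],.034),('cap',[(431,365)],.168),('plate',[(397,348),(557,341),(559,394),(399,401)],.004)]:
    P=back('top',uv,z,sc);print(nm,P[:,:2].round(3).tolist(),P.mean(0).round(3), np.linalg.norm(np.diff(P,axis=0),axis=1).round(3))
print(back('scene',[(339,259)],.168,sc).round(3),'lens',back('scene',[(432,291),(460,278)],.034,sc).round(3).tolist(),back('scene',[(273,311),(331,340),(253,384),(234,359)],.031,sc).round(3).tolist())
move([.5,.12,.25],-9)
E
```

```text
basket [[0.63, 0.299], [0.596, 0.044], [0.467, 0.06], [0.499, 0.318]] [0.548 0.18  0.033] [0.258 0.13  0.26 ]
cork [[0.497, -0.094], [0.512, -0.268], [0.427, -0.27], [0.415, -0.098]] [ 0.463 -0.183  0.031] [0.175 0.086 0.173]
lens [[0.54, 0.181], [0.53, 0.119]] [0.535 0.15  0.034] [0.062]
cap [[0.451, -0.037]] [ 0.451 -0.037  0.168] []
plate [[0.497, 0.023], [0.518, -0.278], [0.419, -0.28], [0.399, 0.016]] [ 0.458 -0.13   0.004] [0.302 0.099 0.297]
[[ 0.46  -0.041  0.168]] lens [[0.541, 0.114, 0.034], [0.549, 0.179, 0.034]] [[0.392, -0.159, 0.031], [0.514, -0.107, 0.031], [0.508, -0.27, 0.031], [0.442, -0.271, 0.031]]
clock 0.1 pos [0.2418 0.4933 0.2553] shift(units) [-6.602 -3.693  0.097] rot(units) [-0.017  0.014 12.148] F [-0.5  0.1  0.2] gap 0.08520093135551664
```

arm_command --deltas '[{"jaw": 0.35, "translation": [-0.89, -0.36, 0], "delta_rot": [0, 0, 0]}, {"jaw": 0.35, "translation": [-0.89, -0.36, 0], "delta_rot": [0, 0, 0]}, {"jaw": 0.35, "translation": [-0.89, -0.36, 0], "delta_rot": [0, 0, 0]}, {"jaw": 0.35, "translation": [-0.89, -0.36, 0], "delta_rot": [0, 0, 0]}, {"jaw": 0.35, "translation": [-0.89, -0.36, 0], "delta_rot": [0, 0, 0]}, {"jaw": 0.35, "translation": [-0.89, -0.36, 0], "delta_rot": [0, 0, 0]}, {"jaw": 0.35, "translation": [-0.89, -0.36, 0], "delta_rot": [0, 0, 0]}, {"jaw": 0.35, "translation": [-0.89, -0.36, 0], "delta_rot": [0, 0, 0]}, {"jaw": 0.35, "translation": [0, 0, 0], "delta_rot": [0, 0, 1]}, {"jaw": 0.35, "translation": [0, 0, 0], "delta_rot": [0, 0, 1]}]'

```text
clock: 1.35
tool_pos: [0.5498, 0.1494, 0.2554]
eef_rot: [0.329, 0.944, -0.001, -0.001]
contact_force: [0.0, 0.1, 0.2]
finger_gap: 0.0555
grip_force: 0.0
```

arm_command --deltas '[{"jaw": 0.35, "translation": [0, 0, 0], "delta_rot": [0, 0, 1]}, {"jaw": 0.35, "translation": [0, 0, 0], "delta_rot": [0, 0, 1]}, {"jaw": 0.35, "translation": [0, 0, 0], "delta_rot": [0, 0, 1]}, {"jaw": 0.35, "translation": [0, 0, 0], "delta_rot": [0, 0, 1]}, {"jaw": 0.35, "translation": [0, 0, 0], "delta_rot": [0, 0, 1]}, {"jaw": 0.35, "translation": [0, 0, 0], "delta_rot": [0, 0, 1]}, {"jaw": 0.35, "translation": [0, 0, 0], "delta_rot": [0, 0, 1]}, {"jaw": 0.35, "translation": [0, 0, 0], "delta_rot": [0, 0, 1]}, {"jaw": 0.35, "translation": [0, 0, 0], "delta_rot": [0, 0, 1]}, {"jaw": 0.35, "translation": [0, 0, 0], "delta_rot": [0, 0, 1]}]'

```text
clock: 2.6
tool_pos: [0.5492, 0.1507, 0.2556]
eef_rot: [0.756, 0.654, -0.001, -0.0]
contact_force: [-0.0, 0.6, -0.6]
finger_gap: 0.0556
grip_force: 0.0
```

```bash
python3 - <<'E'
from h import *
import cv2,pickle
move([.55,.15,.25],-9)
s=read_state();im=imaging.capture('wrist');pickle.dump((s,im),open('w1.pkl','wb'))
cv2.imwrite('pics/w1.png',cv2.resize(im[:,:,::-1],(800,600),interpolation=cv2.INTER_CUBIC))
E
```

```text
clock 2.6 pos [0.5492 0.1507 0.2556] shift(units) [-0.01   0.015  0.094] rot(units) [-0.013  0.005  0.116] F [-0.   0.6 -0.6] gap 0.05557665234354653
```

View pics/w1.png

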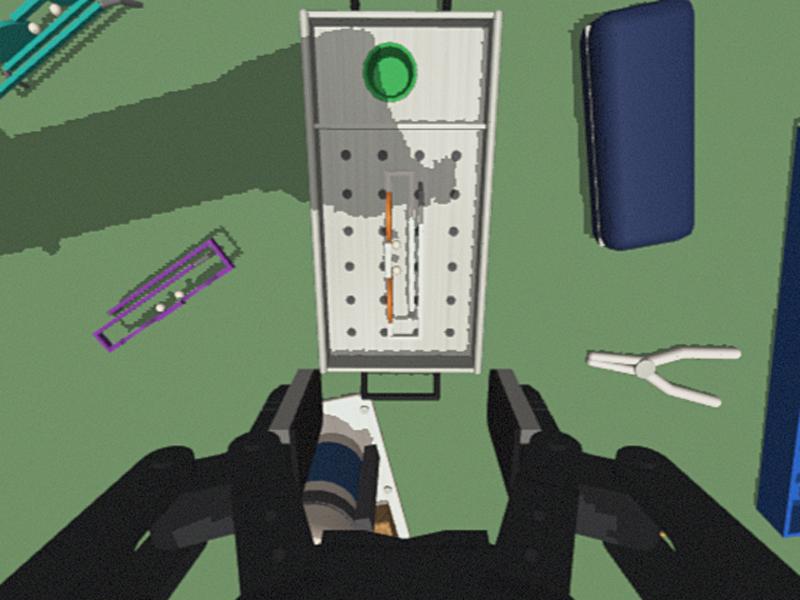

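The wrist view shows the silver frame along image rows 172–335. The amber lenses lie at column ~389 with the bridge near (388,258), and the temple bar is at column ~418.

```bash
python3 - <<'E'
from h import *
import pickle
s,im=pickle.load(open('w1.pkl','rb'));sc=800/560
B=lambda uv,z:back('wrist',uv,z,sc,s)[:,:2]
def pr(n,P):
    d=P[0]-P[-1];print(n,P.round(4).tolist(),'mid',P.mean(0).round(4),'len',np.linalg.norm(d).round(4),'yaw',np.degrees(np.arctan2(-d[0],d[1])).round(1))
pr('lens',B([(388,195),(390,320)],.04)); pr('bridge',B([(388,244),(388,276)],.036)); 
pr('ends -x',B([(387,173),(389,335)],.037));pr('ends +x',B([(412,173),(419,335)],.037))
pr('temple',B([(417,210),(416,310)],.037));pr('across',B([(418,258),(386,258)],.037))
pr('basket R',B([(500,12),(478,371)],.033));pr('basket L',B([(303,12),(323,371)],.033))
E
```

```text
lens [[0.5433, 0.1991], [0.5301, 0.1058]] mid [0.5367 0.1524] len 0.0942 yaw -8.0
bridge [[0.5376, 0.1637], [0.5337, 0.1395]] mid [0.5356 0.1516] len 0.0245 yaw -9.0
ends -x [[0.5448, 0.2139], [0.5271, 0.0924]] mid [0.536  0.1531] len 0.1228 yaw -8.3
ends +x [[0.5622, 0.2113], [0.5504, 0.089]] mid [0.5563 0.1501] len 0.1229 yaw -5.5
temple [[0.5621, 0.1853], [0.5509, 0.1099]] mid [0.5565 0.1476] len 0.0762 yaw -8.5
across [[0.558, 0.1502], [0.5345, 0.1537]] mid [0.5463 0.152 ] len 0.0237 yaw -98.3
basket R [[0.6322, 0.302], [0.5934, 0.049]] mid [0.6128 0.1755] len 0.2559 yaw -8.7
basket L [[0.5069, 0.3205], [0.4687, 0.0672]] mid [0.4878 0.1939] len 0.2562 yaw -8.6
```

arm_command --deltas '[{"jaw": 0.35, "translation": [0.02, -0.04, 0.5], "delta_rot": [0, 0, 0]}, {"jaw": 0.35, "translation": [0, 0, 0.6], "delta_rot": [0, 0, 0]}, {"jaw": 0.35, "translation": [0, 0, 0.6], "delta_rot": [0, 0, 0]}, {"jaw": 0.35, "translation": [0, 0, 0.6], "delta_rot": [0, 0, 0]}, {"jaw": 0.35, "translation": [0, 0, 0.5], "delta_rot": [0, 0, 0]}, {"jaw": 0.35, "translation": [0, 0, 0.3], "delta_rot": [0, 0, 0]}, {"jaw": 0.35, "translation": [0, 0, 0.2], "delta_rot": [0, 0, 0]}, {"jaw": 0.35, "translation": [0, 0, 0.2], "delta_rot": [0, 0, 0]}, {"jaw": 0.35, "translation": [0, 0, 0.09], "delta_rot": [0, 0, 0]}, {"jaw": 0.35, "translation": [0, 0, 0], "delta_rot": [0, 0, 0]}]'

```text
clock: 3.9
tool_pos: [0.5475, 0.1522, 0.041]
eef_rot: [0.755, 0.655, 0.0, 0.0]
contact_force: [0.2, 0.3, -0.1]
finger_gap: 0.0554
grip_force: 0.0
```

```bash
python3 - <<'E'
from h import *
import cv2,pickle
move([.547,.1525,.04],-8.3)
s=read_state();im=imaging.capture('wrist');pickle.dump((s,im),open('w2.pkl','wb'))
cv2.imwrite('pics/w2.png',cv2.resize(im[:,:,::-1],(800,600),interpolation=cv2.INTER_CUBIC))
E
```

```text
clock 3.9 pos [0.5475 0.1522 0.041 ] shift(units) [ 0.003 -0.009  0.016] rot(units) [ 0.001 -0.001  0.032] F [ 0.2  0.3 -0.1] gap 0.055420063241150126
```

View pics/w2.png

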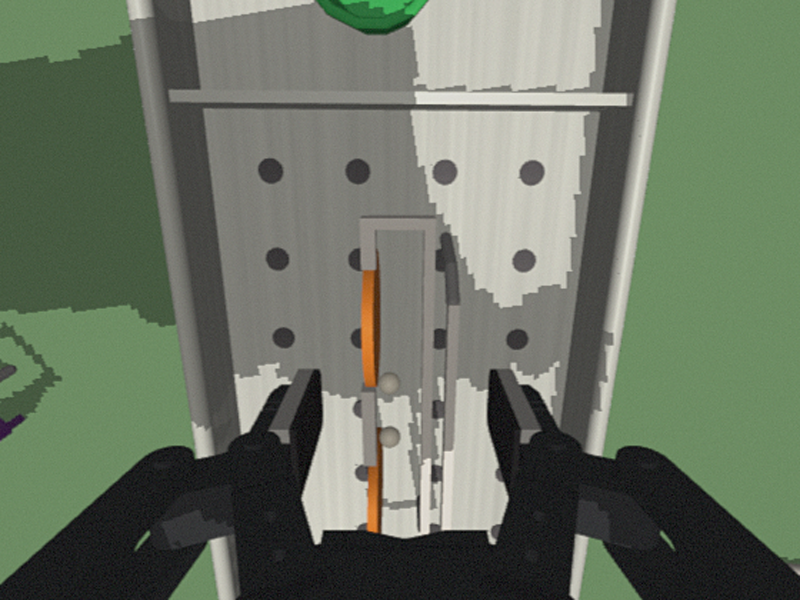

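The frame stands between the open pads, with the bridge at about (368,427) and the temple bars at columns 430–455. I'll check its offset along the length.

```bash
python3 - <<'E'
from h import *
import pickle
s,im=pickle.load(open('w2.pkl','rb'));sc=800/560
M=R.from_quat(s['eef_rot'])
for n,uv,z in [('bridge',[(369,388),(369,465)],.037),('outer',[(361,427),(459,427)],.037),('end',[(361,218),(437,218)],.037),('lens',[(370,270),(371,386)],.034),('pads',[(310,370),(500,370)],.02)]:
    print(n,(M.inv().apply(back('wrist',uv,z,sc,s)-s['tool_pos'])*1e3).round(1).tolist())
E
```

```text
bridge [[12.4, -11.2, 4.0], [-14.6, -11.9, 3.9]]
outer [[-0.9, -14.0, 3.9], [-0.9, 15.8, 4.0]]
end [[62.3, -12.1, 4.0], [62.2, 7.8, 4.0]]
lens [[47.4, -10.3, 7.0], [11.4, -10.8, 7.0]]
pads [[9.6, -32.1, 20.9], [9.6, 30.8, 21.0]]
```

arm_command --deltas '[{"jaw": 0.5, "translation": [-0.02, 0.015, 0], "delta_rot": [0, 0, 0]}, {"jaw": 0.6, "translation": [0, 0, 0], "delta_rot": [0, 0, 0]}, {"jaw": 0.7, "translation": [0, 0, 0], "delta_rot": [0, 0, 0]}, {"jaw": 0.8, "translation": [0, 0, 0], "delta_rot": [0, 0, 0]}, {"jaw": 1, "translation": [0, 0, 0], "delta_rot": [0, 0, 0]}, {"jaw": 1, "translation": [0, 0, 0], "delta_rot": [0, 0, 0]}, {"jaw": 1, "translation": [0, 0, 0], "delta_rot": [0, 0, 0]}, {"jaw": 1, "translation": [0, 0, 0], "delta_rot": [0, 0, 0]}, {"jaw": 1, "translation": [0, 0, -0.1], "delta_rot": [0, 0, 0]}, {"jaw": 1, "translation": [0, 0, -0.1], "delta_rot": [0, 0, 0]}]'

```text
clock: 5.2
tool_pos: [0.5476, 0.151, 0.0527]
eef_rot: [0.755, 0.655, -0.0, -0.0]
contact_force: [-0.5, -0.3, 0.7]
finger_gap: 0.0265
grip_force: 59.0
```

arm_command --deltas '[{"jaw": 1, "translation": [0, 0, -0.2], "delta_rot": [0, 0, 0]}, {"jaw": 1, "translation": [0, 0, -0.3], "delta_rot": [0, 0, 0]}, {"jaw": 1, "translation": [0, 0, -0.4], "delta_rot": [0, 0, 0]}, {"jaw": 1, "translation": [0, 0, -0.5], "delta_rot": [0, 0, 0]}, {"jaw": 1, "translation": [0, 0, -0.5], "delta_rot": [0, 0, 0]}, {"jaw": 1, "translation": [0, 0, -0.5], "delta_rot": [0, 0, 0]}, {"jaw": 1, "translation": [0, 0, -0.5], "delta_rot": [0, 0, 0]}, {"jaw": 1, "translation": [0, 0, -0.4], "delta_rot": [0, 0, 0]}, {"jaw": 1, "translation": [0, 0, -0.3], "delta_rot": [0, 0, 0]}, {"jaw": 1, "translation": [0, 0, 0], "delta_rot": [0, 0, 0]}]'

```text
clock: 6.45
tool_pos: [0.5492, 0.1508, 0.2716]
eef_rot: [0.755, 0.655, 0.002, 0.001]
contact_force: [-0.1, 0.1, -0.4]
finger_gap: 0.0263
grip_force: 59.1
```

arm_command --deltas '[{"jaw": 1, "translation": [-0.4, -0.04, 0], "delta_rot": [0, 0, 0]}, {"jaw": 1, "translation": [-0.8, -0.09, 0], "delta_rot": [0, 0, 0]}, {"jaw": 1, "translation": [-0.9, -0.1, 0], "delta_rot": [0, 0, 0]}, {"jaw": 1, "translation": [-0.9, -0.1, 0], "delta_rot": [0, 0, 0]}, {"jaw": 1, "translation": [-0.9, -0.1, 0], "delta_rot": [0, 0, 0]}, {"jaw": 1, "translation": [-0.9, -0.1, 0], "delta_rot": [0, 0, 0]}, {"jaw": 1, "translation": [-0.6, -0.06, 0], "delta_rot": [0, 0, 0]}, {"jaw": 1, "translation": [-0.32, -0.03, 0], "delta_rot": [0, 0, -0.7]}, {"jaw": 1, "translation": [0, 0, 0], "delta_rot": [0, 0, -0.7]}, {"jaw": 1, "translation": [0, 0, 0], "delta_rot": [0, 0, -0.65]}]'

```text
clock: 7.7
tool_pos: [0.4603, -0.1854, 0.2678]
eef_rot: [0.681, 0.732, -0.001, -0.001]
contact_force: [0.1, -0.3, -0.1]
finger_gap: 0.0265
grip_force: 59.0
```

```bash
python3 - <<'E'
from h import *
import cv2,pickle
move([.463,-.183,.27],4)
s=read_state();im=imaging.capture('wrist');t=imaging.capture('top');pickle.dump((s,im,t),open('w3.pkl','wb'))
cv2.imwrite('pics/w3.png',cv2.resize(im[:,:,::-1],(800,600),interpolation=cv2.INTER_CUBIC))
E
```

```text
clock 7.7 pos [ 0.4603 -0.1854  0.2678] shift(units) [ 0.037  0.047 -0.037] rot(units) [-0.028 -0.006  0.019] F [ 0.1 -0.3 -0.1] gap 0.0264717710003819
```

View pics/w3.png

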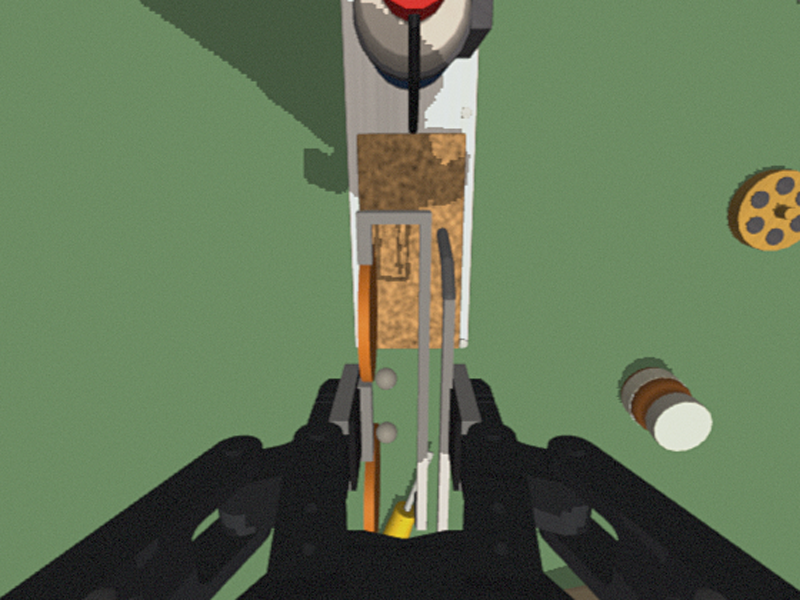

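The frame hangs level in the gripper. The cork top face spans (358,134), (465,132) and (465,347), with the canister and cap above it in the image.

```bash
python3 - <<'E'
from h import *
import pickle
s,im,t=pickle.load(open('w3.pkl','rb'));sc=800/560
P=back('wrist',[(358,134),(465,132),(466,347),(361,347)],.031,sc,s)[:,:2]
print(P.round(4).tolist(),np.linalg.norm(P-np.roll(P,1,0),axis=1).round(4))
yv=(P[0]+P[1]-P[2]-P[3])/2;yv2=P[1]-P[2];print('c',P.mean(0).round(4),[np.degrees(np.arctan2(-v[0],v[1])).round(2) for v in (yv,yv2,P[0]-P[3])])
# colour segmentation of cork & cap in the first top picture is unoccluded only then; now use initial-size image from file
import cv2
b=cv2.imread('pics/top0.png');h=cv2.cvtColor(b,cv2.COLOR_BGR2HSV)
m=cv2.inRange(h,(8,90,90),(22,255,255));m[:, :440]=0;m[:,590:]=0;m[:320]=0;m[420:]=0
m=cv2.morphologyEx(m,cv2.MORPH_CLOSE,np.ones((7,7)))
c=max(cv2.findContours(m,0,2)[0],key=cv2.contourArea);bx=cv2.boxPoints(cv2.minAreaRect(c));Q=back('top',bx,.031,sc)[:,:2]
print('top cork',Q.round(4).tolist(),Q.mean(0).round(4),np.linalg.norm(Q-np.roll(Q,1,0),axis=1).round(4))
r=(cv2.inRange(h,(0,150,120),(6,255,255))|cv2.inRange(h,(172,150,120),(180,255,255)));r[:340]=0;r[390:]=0;r[:,:410]=0;r[:,450:]=0
mm=cv2.moments(r,True);uv=(mm['m10']/mm['m00'],mm['m01']/mm['m00']);print('cap',uv,mm['m00'],back('top',[uv],.165,sc).round(4))
E
```

```text
[[0.4192, -0.0996], [0.496, -0.0928], [0.5155, -0.2604], [0.4284, -0.2667]] [0.1674 0.0771 0.1688 0.0873]
c [ 0.4648 -0.1799] [np.float64(4.91), np.float64(6.64), np.float64(3.16)]
top cork [[0.4949, -0.0947], [0.5078, -0.2646], [0.4303, -0.2671], [0.4175, -0.0993]] [ 0.4626 -0.1814] [0.0775 0.1704 0.0775 0.1683]
cap (431.2589641434263, 364.7211155378486) 251.0 [[ 0.4517 -0.0371  0.165 ]]
```

arm_command --deltas '[{"jaw": 1, "translation": [0.07, 0.05, 0], "delta_rot": [-0.03, 0, -0.05]}, {"jaw": 1, "translation": [0, 0, 0.4], "delta_rot": [0, 0, 0]}, {"jaw": 1, "translation": [0, 0, 0.5], "delta_rot": [0, 0, 0]}, {"jaw": 1, "translation": [0, 0, 0.5], "delta_rot": [0, 0, 0]}, {"jaw": 1, "translation": [0, 0, 0.5], "delta_rot": [0, 0, 0]}, {"jaw": 1, "translation": [0, 0, 0.5], "delta_rot": [0, 0, 0]}, {"jaw": 1, "translation": [0, 0, 0.4], "delta_rot": [0, 0, 0]}, {"jaw": 1, "translation": [0, 0, 0.25], "delta_rot": [0, 0, 0]}, {"jaw": 1, "translation": [0, 0, 0.15], "delta_rot": [0, 0, 0]}, {"jaw": 1, "translation": [0, 0, 0], "delta_rot": [0, 0, 0]}]'

```text
clock: 9.05
tool_pos: [0.4661, -0.1791, 0.0767]
eef_rot: [0.679, 0.734, 0.001, 0.001]
contact_force: [-0.6, 0.6, -0.6]
finger_gap: 0.0264
grip_force: 59.0
```

```bash
python3 - <<'E'
from h import *
import cv2,pickle
move([.463,-.181,.068],4.4)
s=read_state();im=imaging.capture('wrist');pickle.dump((s,im),open('w4.pkl','wb'))
cv2.imwrite('pics/w4.png',cv2.resize(im[:,:,::-1],(800,600),interpolation=cv2.INTER_CUBIC))
E
```

```text
clock 9.05 pos [ 0.4661 -0.1791  0.0767] shift(units) [-0.028 -0.054  0.146] rot(units) [ 0.026 -0.001  0.014] F [-0.6  0.6 -0.6] gap 0.026376508292569174
```

View pics/w4.png

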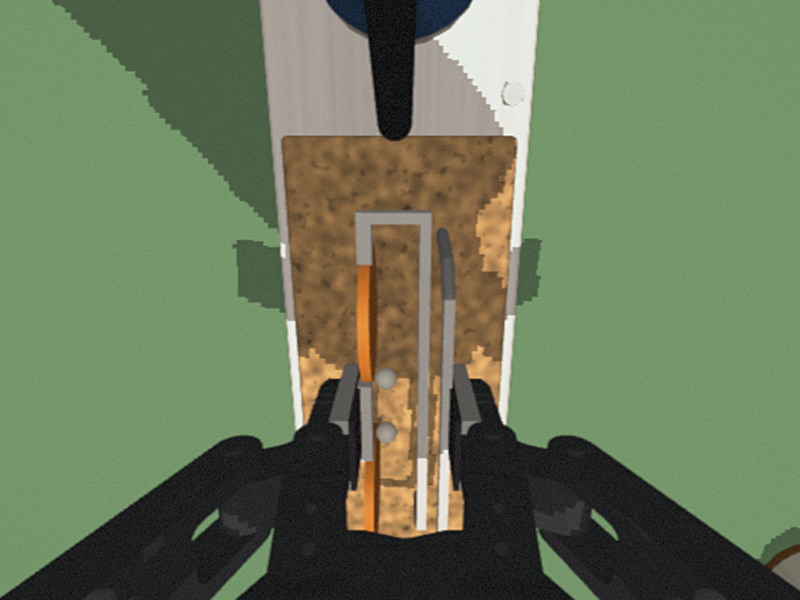

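The frame hangs just above the cork. The block's +y end edge runs (281,137)–(517,137), and the cork sides reach roughly (298,420) and (503,420).

```bash
python3 - <<'E'
from h import *
import pickle
s,im=pickle.load(open('w4.pkl','rb'));sc=800/560
M=R.from_quat(s['eef_rot'])
for n,uv,z in [('block end',[(282,137),(517,137)],.031),('sides250',[(288,250),(511,250)],.031),('sides380',[(296,380),(505,380)],.031),('end',[(356,212),(432,212)],.073),('lens',[(362,265),(362,378)],.07),('templ',[(419,250),(418,450)],.073),('outer',[(357,420),(453,420)],.073)]:
    print(n,(M.inv().apply(back('wrist',uv,z,sc,s)-s['tool_pos'])*1e3).round(1).tolist())
E
```

```text
block end [[83.2, -41.2, 45.6], [83.1, 37.0, 45.9]]
sides250 [[44.8, -42.2, 45.6], [44.7, 37.7, 45.9]]
sides380 [[-7.2, -43.1, 45.6], [-7.3, 39.0, 45.8]]
end [[64.0, -13.0, 3.7], [64.0, 6.7, 3.8]]
lens [[49.1, -12.2, 6.7], [14.3, -13.2, 6.7]]
templ [[53.9, 3.4, 3.8], [-8.8, 3.7, 3.8]]
outer [[1.8, -14.8, 3.7], [1.8, 14.1, 3.8]]
```

arm_command --deltas '[{"jaw": 1, "translation": [-0.03, -0.042, 0], "delta_rot": [0.02, 0, 0]}, {"jaw": 1, "translation": [0, 0, 0], "delta_rot": [0, 0, 0]}, {"jaw": 1, "translation": [0, 0, 0.03], "delta_rot": [0, 0, 0]}, {"jaw": 1, "translation": [0, 0, 0.03], "delta_rot": [0, 0, 0]}, {"jaw": 1, "translation": [0, 0, 0.02], "delta_rot": [0, 0, 0]}, {"jaw": 1, "translation": [0, 0, 0.02], "delta_rot": [0, 0, 0]}, {"jaw": 1, "translation": [0, 0, 0.01], "delta_rot": [0, 0, 0]}, {"jaw": 1, "translation": [0, 0, 0], "delta_rot": [0, 0, 0]}, {"jaw": 1, "translation": [0, 0, 0], "delta_rot": [0, 0, 0]}, {"jaw": 1, "translation": [0, 0, 0], "delta_rot": [0, 0, 0]}]'

```text
clock: 10.35
tool_pos: [0.4639, -0.1811, 0.0703]
eef_rot: [0.679, 0.734, 0.0, 0.0]
contact_force: [-0.2, -0.6, 0.4]
finger_gap: 0.0266
grip_force: 59.0
```

arm_command --deltas '[{"jaw": 1, "translation": [0, 0, 0.015], "delta_rot": [0, 0, 0]}, {"jaw": 1, "translation": [0, 0, 0], "delta_rot": [0, 0, 0]}, {"jaw": 1, "translation": [0, 0, 0.01], "delta_rot": [0, 0, 0]}, {"jaw": 1, "translation": [0, 0, 0], "delta_rot": [0, 0, 0]}, {"jaw": 1, "translation": [0, 0, 0], "delta_rot": [0, 0, 0]}, {"jaw": 1, "translation": [0, 0, 0.01], "delta_rot": [0, 0, 0]}, {"jaw": 1, "translation": [0, 0, 0], "delta_rot": [0, 0, 0]}, {"jaw": 1, "translation": [0, 0, 0], "delta_rot": [0, 0, 0]}, {"jaw": 1, "translation": [0, 0, 0], "delta_rot": [0, 0, 0]}, {"jaw": 1, "translation": [0, 0, 0], "delta_rot": [0, 0, 0]}]'

```text
clock: 11.6
tool_pos: [0.464, -0.1812, 0.0684]
eef_rot: [0.679, 0.734, 0.0, 0.0]
contact_force: [-1.2, 0.8, 3.9]
finger_gap: 0.0266
grip_force: 59.4
```

arm_command --deltas '[{"jaw": 0.7, "translation": [0, 0, 0], "delta_rot": [0, 0, 0]}, {"jaw": 0.65, "translation": [0, 0, 0], "delta_rot": [0, 0, 0]}, {"jaw": 0.6, "translation": [0, 0, 0], "delta_rot": [0, 0, 0]}, {"jaw": 0.55, "translation": [0, 0, 0], "delta_rot": [0, 0, 0]}, {"jaw": 0.5, "translation": [0, 0, 0], "delta_rot": [0, 0, 0]}, {"jaw": 0.45, "translation": [0, 0, 0], "delta_rot": [0, 0, 0]}, {"jaw": 0.4, "translation": [0, 0, 0], "delta_rot": [0, 0, 0]}, {"jaw": 0.35, "translation": [0, 0, 0], "delta_rot": [0, 0, 0]}, {"jaw": 0.35, "translation": [0, 0, 0], "delta_rot": [0, 0, 0]}, {"jaw": 0.35, "translation": [0, 0, 0], "delta_rot": [0, 0, 0]}]'

```text
clock: 12.85
tool_pos: [0.4638, -0.1811, 0.0682]
eef_rot: [0.679, 0.734, 0.0, 0.0]
contact_force: [-0.1, 0.4, -0.4]
finger_gap: 0.0553
grip_force: 0.0
```

arm_command --deltas '[{"jaw": 0.35, "translation": [0, 0, -0.1], "delta_rot": [0, 0, 0]}, {"jaw": 0.35, "translation": [0, 0, -0.2], "delta_rot": [0, 0, 0]}, {"jaw": 0.35, "translation": [0, 0, -0.3], "delta_rot": [0, 0, 0]}, {"jaw": 0.35, "translation": [0, 0, -0.5], "delta_rot": [0, 0, 0]}, {"jaw": 0.35, "translation": [0, 0, -0.5], "delta_rot": [0, 0, 0]}, {"jaw": 0.35, "translation": [0, 0, -0.5], "delta_rot": [0, 0, 0]}, {"jaw": 0.35, "translation": [0, 0, -0.5], "delta_rot": [0, 0, 0]}, {"jaw": 0.35, "translation": [0, 0, -0.4], "delta_rot": [0, 0, 0]}, {"jaw": 0.35, "translation": [0, 0, 0], "delta_rot": [0, 0, 0]}, {"jaw": 0.35, "translation": [0, 0, 0], "delta_rot": [0, 0, 0]}]'

```text
clock: 14.1
tool_pos: [0.4632, -0.181, 0.2479]
eef_rot: [0.679, 0.734, 0.0, -0.0]
contact_force: [0.6, 0.1, 0.6]
finger_gap: 0.0557
grip_force: 0.0
```

```bash
python3 - <<'E'
from h import *
import cv2,pickle
move([.4519,-.0366,.25],4.4)
s=read_state();im=imaging.capture('wrist');pickle.dump((s,im),open('w5.pkl','wb'))
cv2.imwrite('pics/w5.png',cv2.resize(im[:,:,::-1],(800,600),interpolation=cv2.INTER_CUBIC))
E
```

```text
clock 14.1 pos [ 0.4632 -0.181   0.2479] shift(units) [ 2.414e+00  1.000e-03 -3.400e-02] rot(units) [ 0.005 -0.005  0.013] F [0.6 0.1 0.6] gap 0.05568709732869597
```

View pics/w5.png

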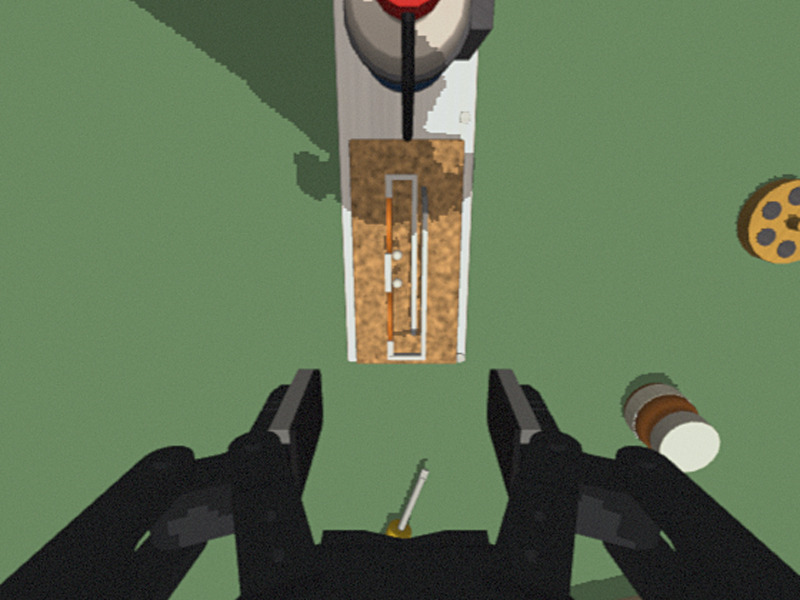

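The frame stands upright on the cork, with lenses at column ~389 and ends at rows 175 and 358. The block spans rows 139–362 and columns 349–465. I'll check centring numerically.

```bash
python3 - <<'E'
from h import *
import pickle
s,im=pickle.load(open('w5.pkl','rb'));sc=800/560
M=R.from_quat(s['eef_rot'])
for n,uv,z in [('block',[(349,139),(465,139),(464,361),(356,361)],.031),('frame ends',[(386,175),(416,175),(387,359),(426,359)],.065),('mid',[(385,267),(428,267)],.064)]:
    P=M.inv().apply(back('wrist',uv,z,sc,s)-s['tool_pos'])*1e3;print(n,P.round(1).tolist(),P.mean(0).round(1))
E
```

```text
block [[84.8, -38.5, 216.9], [84.7, 40.7, 216.9], [-82.1, 46.5, 216.8], [-82.1, -39.2, 216.8]] [  1.3   2.4 216.9]
frame ends [[62.9, -12.2, 182.9], [62.9, 6.6, 182.9], [-64.0, -13.1, 182.8], [-64.0, 14.6, 182.8]] [ -0.6  -1.  182.9]
mid [[3.2, -13.7, 183.9], [3.1, 15.1, 183.9]] [  3.2   0.7 183.9]
```

arm_command --deltas '[{"jaw": 1, "translation": [0.3, 0, 0], "delta_rot": [0, 0, 0]}, {"jaw": 1, "translation": [0.5, 0, 0], "delta_rot": [0, 0, 0]}, {"jaw": 1, "translation": [0.6, 0, 0], "delta_rot": [0, 0, 0]}, {"jaw": 1, "translation": [0.6, 0, 0], "delta_rot": [0, 0, 0]}, {"jaw": 1, "translation": [0.41, 0, 0], "delta_rot": [0, 0, 0]}, {"jaw": 1, "translation": [0, 0, 0.2], "delta_rot": [0, 0, 0]}, {"jaw": 1, "translation": [0, 0, 0.2], "delta_rot": [0, 0, 0]}, {"jaw": 1, "translation": [0, 0, 0.2], "delta_rot": [0, 0, 0]}, {"jaw": 1, "translation": [0, 0, 0.2], "delta_rot": [0, 0, 0]}, {"jaw": 1, "translation": [0, 0, 0], "delta_rot": [0, 0, 0]}]'

```text
clock: 15.4
tool_pos: [0.4514, -0.0375, 0.1989]
eef_rot: [0.679, 0.734, -0.001, -0.001]
contact_force: [-0.4, 0.1, 1.1]
finger_gap: -0.0001
grip_force: 0.0
```

```bash
python3 - <<'E'
from h import *
import cv2
move([.4519,-.0366,.193],4.4)
a=imaging.capture('scene')[130:270,150:350,::-1]
b=imaging.capture('top')[190:310,230:430,::-1]
cv2.imwrite('pics/s6.png',np.vstack([cv2.resize(x,None,fx=2.2,fy=2.2,interpolation=cv2.INTER_CUBIC) for x in (a,b)]))
E
```

```text
clock 15.4 pos [ 0.4514 -0.0375  0.1989] shift(units) [0.014 0.009 0.098] rot(units) [-0.017  0.002  0.003] F [-0.4  0.1  1.1] gap -0.00011589246205781304
```

View pics/s6.png

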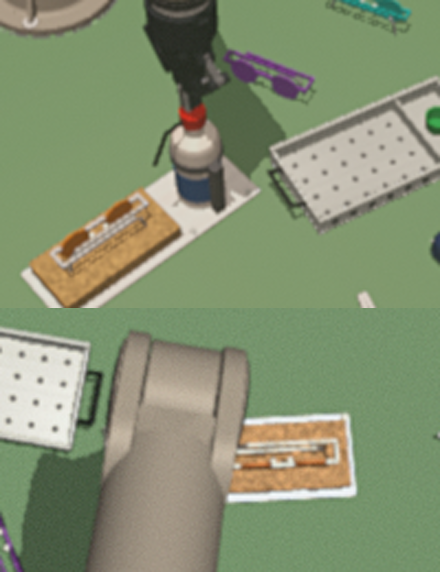

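The fingertips sit directly above the red cap and the frame is still standing on the cork. Pressing now.

arm_command --deltas '[{"jaw": 1, "translation": [0.01, 0.01, 0.05], "delta_rot": [0, 0, 0]}, {"jaw": 1, "translation": [0, 0, 0.04], "delta_rot": [0, 0, 0]}, {"jaw": 1, "translation": [0, 0, 0.04], "delta_rot": [0, 0, 0]}, {"jaw": 1, "translation": [0, 0, 0.04], "delta_rot": [0, 0, 0]}, {"jaw": 1, "translation": [0, 0, 0.03], "delta_rot": [0, 0, 0]}, {"jaw": 1, "translation": [0, 0, 0.03], "delta_rot": [0, 0, 0]}, {"jaw": 1, "translation": [0, 0, 0.02], "delta_rot": [0, 0, 0]}, {"jaw": 1, "translation": [0, 0, 0], "delta_rot": [0, 0, 0]}, {"jaw": 1, "translation": [0, 0, 0], "delta_rot": [0, 0, 0]}, {"jaw": 1, "translation": [0, 0, 0], "delta_rot": [0, 0, 0]}]'

```text
clock: 16.75
tool_pos: [0.4531, -0.0363, 0.1861]
eef_rot: [0.679, 0.734, 0.001, 0.0]
contact_force: [-2.3, 0.1, 8.8]
finger_gap: 0.0001
grip_force: 3.9
```

arm_command --deltas '[{"jaw": 1, "translation": [0, 0, 0.02], "delta_rot": [0, 0, 0]}, {"jaw": 1, "translation": [0, 0, 0.02], "delta_rot": [0, 0, 0]}, {"jaw": 1, "translation": [0, 0, 0.01], "delta_rot": [0, 0, 0]}, {"jaw": 1, "translation": [0, 0, 0], "delta_rot": [0, 0, 0]}, {"jaw": 1, "translation": [0, 0, 0], "delta_rot": [0, 0, 0]}, {"jaw": 1, "translation": [0, 0, 0], "delta_rot": [0, 0, 0]}, {"jaw": 1, "translation": [0, 0, 0], "delta_rot": [0, 0, 0]}, {"jaw": 1, "translation": [0, 0, 0], "delta_rot": [0, 0, 0]}, {"jaw": 1, "translation": [0, 0, 0], "delta_rot": [0, 0, 0]}, {"jaw": 1, "translation": [0, 0, 0], "delta_rot": [0, 0, 0]}]'

```text
clock: 18.0
tool_pos: [0.4532, -0.0363, 0.185]
eef_rot: [0.679, 0.734, 0.001, 0.0]
contact_force: [-6.1, 1.6, 18.9]
finger_gap: 0.0003
grip_force: 9.8
```

arm_command --deltas '[{"jaw": 1, "translation": [0, 0, 0], "delta_rot": [0, 0, 0]}, {"jaw": 1, "translation": [0, 0, 0], "delta_rot": [0, 0, 0]}, {"jaw": 1, "translation": [0, 0, 0], "delta_rot": [0, 0, 0]}, {"jaw": 1, "translation": [0, 0, -0.08], "delta_rot": [0, 0, 0]}, {"jaw": 1, "translation": [0, 0, -0.1], "delta_rot": [0, 0, 0]}, {"jaw": 1, "translation": [0, 0, -0.15], "delta_rot": [0, 0, 0]}, {"jaw": 1, "translation": [0, 0, -0.3], "delta_rot": [0, 0, 0]}, {"jaw": 1, "translation": [0, 0, -0.4], "delta_rot": [0, 0, 0]}, {"jaw": 1, "translation": [0, 0, -0.4], "delta_rot": [0, 0, 0]}, {"jaw": 1, "translation": [0, 0, 0], "delta_rot": [0, 0, 0]}]'

```text
clock: 19.25
tool_pos: [0.4541, -0.0366, 0.2695]
eef_rot: [0.679, 0.734, 0.002, 0.002]
contact_force: [0.1, 0.2, -0.1]
finger_gap: -0.0002
grip_force: 0.0
```

```bash
python3 - <<'E'
from h import *
import cv2
move([.4519,-.0366,.193],4.4)
a=imaging.capture('scene')[130:270,150:350,::-1]
b=imaging.capture('top')[190:310,230:430,::-1]
cv2.imwrite('pics/s7.png',np.vstack([cv2.resize(x,None,fx=2.2,fy=2.2,interpolation=cv2.INTER_CUBIC) for x in (a,b)]))
E
```

```text
clock 19.25 pos [ 0.4541 -0.0366  0.2695] shift(units) [ 0.003 -0.044  1.276] rot(units) [0.05  0.003 0.015] F [ 0.1  0.2 -0.1] gap -0.00016912784937119738
```

View pics/s7.png

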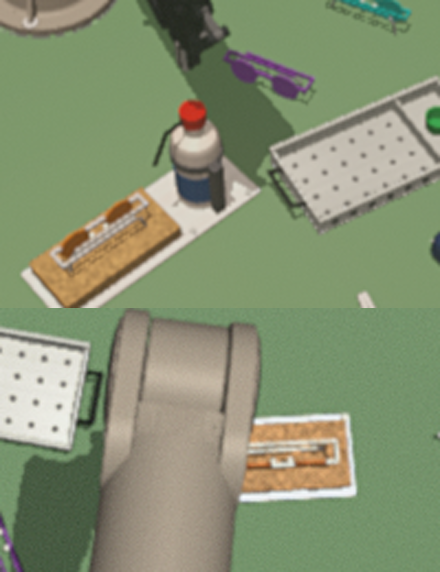

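The cap is back up, the frame still stands in the middle of the block, and the gripper is clear of everything. Handing in.

```bash
python3 -c "
from rig import bot
print(bot.job_done())"
```

```text
the job is handed in; nothing more can be done
None
```

The silver frame stands upright in the middle of the cork block, within about 2 mm of centre. The cap was held at its lower stop for over half a second and sprang back, and the job was handed in at about 19 s.

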